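# Refit the lamp cover of a chromatography detector

### The arm

A 7-joint arm with a two-finger parallel gripper is mounted at the origin on the work surface. World frame = base frame: x ahead of the robot, y to its left, z up, the work surface at z = 0. Lengths are in m, angles in rad, forces in N, time in s.
With the tool pointing down it reaches from about 0.4 to 0.925 m from the base axis. Payload 4.1 kg.
Tool frame: the origin (TCP) lies midway between the tips of the shut fingers; the grasp point (between the pads) lies 19 mm behind it; z points along the fingers, y is the line along which they close (so a half turn about z gives the same grasp; the last joint's range is limited). The gripper opens to 85 mm and grips with 20 to 120 N. Pads are 22 mm wide; open, the fingers measure 114 mm over their backs; the gripper's body (76 mm by 85 mm) begins 54 mm behind the grasp point. The pads swing forward as they close: fully open they stand 13 mm farther back than shut.
Start: joints at [-1.211, 0.398, 0.045, 1.537, -0.019, 1.207, -0.051], TCP at [0.288, 0.583, 0.231] pointing down, gripper open.
Joint ranges: [-2.82, 2.82], [-0.49, 2.23], [-1.37, 1.46], [0, 2.46], [-1.36, 4.5], [0.23, 2], [-2.94, 2.94]. Speed limits (rad/s): [2.57, 2.57, 3.14, 3.14, 3.14, 3.14, 3.14].

### API

Orientations are given as a unit quaternion [w, x, y, z].
In Python, from rig import bot gives the robot as it stands.
- The arm moves only by the tool drive_tool, never from a script. Its argument "deltas" is a list of rows, each an object with "xyz": the shift along the world's x, y, z scaled (see below), a list of three; "twist": the turn, a rotation vector about the world's x, y, z scaled (see below), a list of three; "jaw": the opening, from -1 (shut) to 1 (fully open). In form: [{"xyz": [dx, dy, dz], "twist": [wx, wy, wz], "jaw": jaw}, ...]. A call has 1 to 12 rows; each row shifts and turns the commanded pose from where the row before left it; what a row does not reach is not made up. The controller multiplies each number of a shift by 0.04 m and each number of a turn by 0.12 rad. A row lasts 1/10 s, in which the tool goes at most 50 mm and 8.59 degrees, less where a joint would pass 70% of its speed; a pose out of reach is approached as far as the arm can. A call with a number of a shift or a turn outside -1 to 1 is refused whole. A call with a gripper value outside its range is refused whole. The fingers move at their own pace and stop on an object; "grip_force" is the grip in N (left out, the last holds). Time passes only in rows, so rows that do not move let the fingers close. It gives the time, the measured TCP pose, the force, the opening and the grip force at its end, in the units of the state.
- bot.get_state(): the state, without advancing time (a new reading comes with each control period).
- bot.read_camera(name): name is "scene" or "top"; returns a dict with "frame" (480x640x3 uint8, red, green, blue), "depth" (480x640 float32, m along the optical axis (not along the pixel's ray), 0 where there is no reading), "vfov" (degrees; the focal length in pixels is half the picture's height over the tangent of half this angle, whatever the lens; pixels are square), "cx", "cy" (the principal point, pixels), "cam_to_world" (4x4, takes a point from camera to world coordinates). Camera axes: x right, y down, z forward; pixel columns grow to the right and rows downward; lengths in m; the calibration is good to about 2 mm. A picture is of the moment at which its call begins.
- bot.finish_job(): hands the job in; it is judged then, once.
Trained networks look in the newest picture that a camera, given by its name, has taken for a name from the list of things; names that differ only in an ending like _2 or _b are one class to them, and where a whole thing is asked for, a point or a joint stands for the part that bears it (a point fixed in the world has none). Each returns a list of dicts, best first, with "p" (0 to 1); they miss things now and then, are a little off and sometimes report something else, mostly with a low value. They report only what shows in the picture. A call takes as long as a camera call. They do not tell look-alikes from the thing itself.
- bot.search_frame(camera, query): "position" ([x, y, z] in m, in world coordinates, good to about 4 mm: the middle of the surface that is visible of it).
The state is a dict: "t": time; "joint_pos": joint angles; "joint_vel": joint speeds; "joint_efforts": joint torques, N m; "position": TCP position; "orientation": TCP orientation; "wrist_force": force on the tool from outside, world axes, zero at the start; "moment": the same for the moment, N m; "gripper_width": opening from 0.0 (shut) to 1.0 (fully open); "finger_force": force on a finger pad.
Only numpy, scipy, OpenCV 4.12 (cv2) and the standard library are available. Lean on these libraries where they do the work, as an engineer would, in place of code of your own. Each camera call takes 0.05 s, during which the arm holds its last target. There are 200 camera calls.

### The job

The detector's lamp has been changed: put the cover lying on the mat back on the lamp opening in its top. Pinch the cover's two blue tabs together, hook its front lip under the ledge at the front of the opening while the back is still raised, swing the back down flush, and let go so that both latches spring out and lock. Let nothing touch the lamp inside, and do not disturb the other things on the mat or on the detector.

Things in the scene. Friction and masses are not known exactly. Their poses are not given: they have to be found in the camera images.
- detector: fixed cream UV detector module, 260 wide (y) x 420 deep (x) x 140 mm high, dark front facing its -x (to the robot at yaw 0). Origin on the bench below the centre of the lamp opening; the box spans x -130 to 290, y -130 to 130. The opening in its flat top (z 140) spans x -73 to 73, y -45 to 45, over a dark well 90 mm deep. The top skin is 5 mm thick (z 135 to 140)
- detector_seat (a point): centre of the opening at the level of the top skin (detector z 140), axes as the detector's. The shut cover rests 5 mm lower (z 135) on bright seats under the skin: one along the back (x above 64), one along each side (x -60 to 8, from |y| 37 outwards). Elsewhere the skin overhangs the well by 17 mm or more
- detector_ledge (a point): middle of the opening's front edge (detector x -73), on the top surface. The skin in front of it is the ledge, 5 mm thick, with 25 mm of free space beneath, that the lip goes under
- lamp: glass deuterium lamp, 30 mm across, on a square metal flange, fixed upright in the well; origin at its foot, at detector (0, 12, 46); its glass ends 61 mm above that, 33 mm below the top skin. Not to be touched
- cover: loose cream panel, 0.18 kg, x -70 to 70, y -42 to 42, z 7 to 12 mm; origin at the foot of the ribs under it, on which it lies. A steel lip (y -28 to 28, z 1 to 5) sticks out 14 mm beyond the front edge, to x -84. Shut: axes along the detector's, origin at detector (0, 0, 128), panel top flush at z 140, 3 mm of play all round
- cover_lip (a point): middle of the front end of the steel lip, half-way through its thickness: cover (-84, 0, 3)
- cover_rear (a point): middle of the panel's back edge, on the top surface: cover (70, 0, 12)
- cover_grip (a point): point between two upright blue ribbed tabs on the panel's back half: cover (39, 0, 34), 22 mm above the panel. Tabs: x 26 to 52, up to z 39, 6 mm thick, outer faces 66 mm apart (y -33, 33), a fixed cream block (|y| under 18, up to z 32) between. Gripped here along the cover's y, both tabs are squeezed and the cover is held
- latch_left (a joint): travel of the tab on the cover's +y side: 0 sprung out, 0.008 m fully in, where it stops (tabs then 50 mm over their outer faces). Spring 2 N at rest, 5 N fully in. It carries a blunt blue bolt below the panel (x 31 to 47, z 0.8 to 4.5), ending at y 51 sprung out (under the skin, when shut) and y 43 squeezed (clears the opening). Unsqueezed, the bolts keep the cover from going down
- latch_right (a joint): the same for the tab on the cover's -y side
- mat: flat blue-grey service mat fixed on the bench, 360 x 240 mm, 2.8 mm thick; origin on the bench, mat from x -120 to 240, y -120 to 120
- bottle: clear small solvent bottle with a blue cap, 56 mm across, 95 mm high, standing on the far part of the mat; origin under its centre. Leave alone
- old_lamp: the spent lamp, a dark amber glass bulb 30 mm across on a 50 x 44 mm metal flange, 50 mm high, standing on the far part of the mat; origin under its centre. Leave alone
- screwdriver: screwdriver with a red handle, 160 mm long, lying across the far end of the mat; origin under its middle. Leave alone
- vial_rack: white vial rack 60 x 120 x 40 mm with blue-capped amber vials, standing on the rear of the detector's top; origin under its centre. Leave alone
There are look-alikes about, which are no part of the job. What is shaped like the cover but brown is not meant.

How it is judged:
By the outcome, as a careful person would: the job done as asked, in the order asked, and still so for the second after the job is handed in, with the robot touching nothing.
It also fails if it takes over 51 s, if anything falls off the work surface, if the arm or the gripper's body presses on something with over 40 N, if the wrist force passes 120 N, or if a joint passes its speed limit or range.

## Working session

There is one attempt and no reset: what is moved stays moved. The work goes in short steps, Python scripts to look and compute and a tool call to move; the robot and the scene stay as the last step left them, time stands still between calls to the robot, and variables do not carry over. Pictures are saved under pics/ and viewed, at most 10 in all, crops included, and the job is handed in when it is done.

Besides the shell and the picture viewer there is one more tool, called by a JSON object that holds its "fn" and its "kwargs", one argument or row to a line. drive_tool: Moves the arm, as the interface text tells. Shifts and turns lie within -1 to 1; 1 stands for 0.04 m of shift or 0.12 rad of turn. Its arguments: {"type":"object","properties":{"deltas":{"type":"array","items":{"type":"object","properties":{"xyz":{"type":"array","items":{"type":"number","minimum":-1,"maximum":1}},"twist":{"type":"array","items":{"type":"number","minimum":-1,"maximum":1}},"jaw":{"type":"number"}}}},"grip_force":{"type":"number"}},"required":["deltas"]}

```bash
mkdir -p pics
cat > h.py <<'E'
import numpy as np,cv2
from rig import bot
def shot(n,name=None):
    c=bot.read_camera(n)
    if name: cv2.imwrite('pics/'+name+'.png',c['frame'][:,:,::-1])
    return c
def pts(c):
    d=c['depth'];h,w=d.shape;f=h/2/np.tan(np.radians(c['vfov'])/2)
    u,v=np.meshgrid(np.arange(w),np.arange(h))
    P=np.stack([(u-c['cx'])/f*d,(v-c['cy'])/f*d,d,np.ones_like(d)],-1)@np.array(c['cam_to_world']).T
    P=P[...,:3].copy();P[d<=0]=np.nan
    return P
E
python3 - <<'E'
from h import *
s=bot.get_state();print(s['t'],s['position'],s['orientation'],s['gripper_width'])
for n in('top','scene'):
    c=shot(n,n+'0');np.savez(n+'0.npz',P=pts(c),F=c['frame'])
    for q in('cover','cover_grip','cover_lip','cover_rear','detector','detector_seat','detector_ledge','mat','lamp'):
        print(n,q,[(np.round(r['position'],3).tolist(),round(r['p'],2)) for r in bot.search_frame(n,q)[:3]])
E
```

```text
0.0 [0.28755051 0.58222173 0.23028842] [-1.68982819e-04  2.27350797e-01  9.73812448e-01 -9.49532787e-04] 1.0023939648262608
top cover [([0.52, 0.242, 0.016], 0.86), ([0.276, 0.198, 0.01], 0.78), ([0.465, 0.489, 0.008], 0.68)]
top cover_grip [([0.468, 0.489, 0.011], 0.77), ([0.28, 0.197, 0.016], 0.66), ([0.521, 0.243, 0.012], 0.57)]
top cover_lip [([0.515, 0.242, 0.015], 0.92), ([0.276, 0.202, 0.011], 0.87), ([0.467, 0.49, 0.017], 0.71)]
top cover_rear [([0.516, 0.244, 0.017], 0.96), ([0.468, 0.489, 0.01], 0.61), ([0.279, 0.199, 0.012], 0.57)]
top detector [([0.608, -0.216, 0.14], 0.91), ([0.686, 0.18, 0.014], 0.24)]
top detector_seat [([0.605, -0.211, 0.139], 0.91)]
top detector_ledge [([0.607, -0.215, 0.142], 0.56)]
top mat [([0.574, 0.215, 0.002], 0.66), ([0.606, -0.213, 0.145], 0.32)]
top lamp [([0.543, -0.202, 0.096], 0.57)]
scene cover [([0.284, 0.2, 0.014], 0.82), ([0.474, 0.496, 0.012], 0.82), ([0.525, 0.24, 0.013], 0.58)]
scene cover_grip [([0.525, 0.24, 0.016], 0.94), ([0.469, 0.489, 0.011], 0.68)]
scene cover_lip [([0.281, 0.196, 0.01], 0.93)]
scene cover_rear [([0.473, 0.485, 0.014], 0.81), ([0.53, 0.242, 0.017], 0.77), ([0.281, 0.195, 0.017], 0.7)]
scene detector [([0.662, -0.202, 0.14], 0.73)]
scene detector_seat [([0.665, -0.202, 0.141], 0.82)]
scene detector_ledge [([0.662, -0.202, 0.142], 0.78)]
scene mat [([0.596, 0.219, 0.004], 0.67)]
scene lamp [([0.558, -0.198, 0.099], 0.47), ([0.751, -0.179, 0.162], 0.23)]
```

View pics/top0.png

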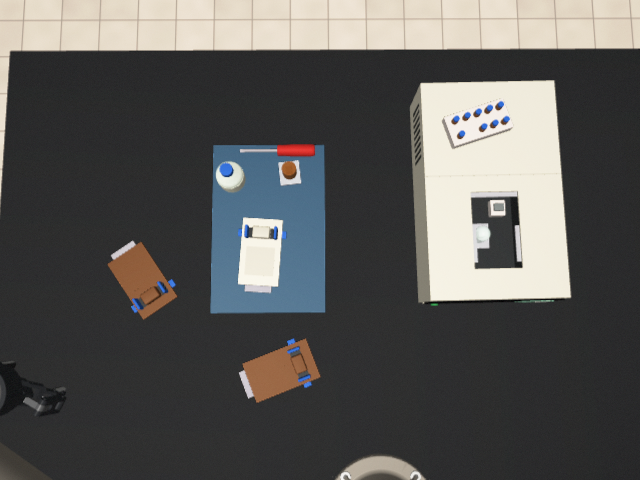

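View pics/scene0.png

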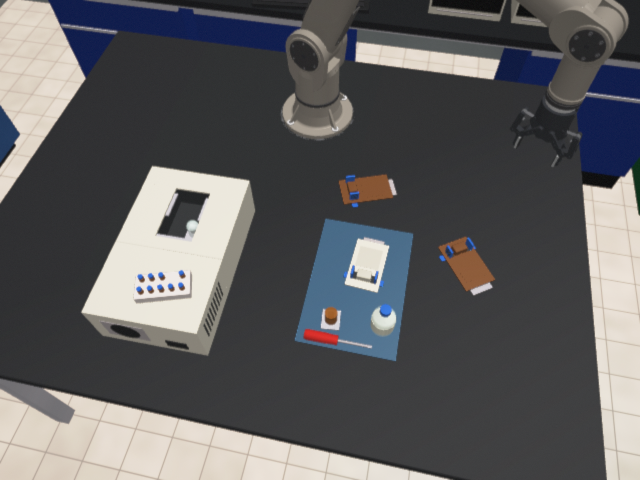

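The top view shows the cream cover on the mat at about (260,252), lip toward the robot and tabs at about (262,232). The detector opening is at about (497,230), slightly yawed. Next I fit both poses.

Run:
```python
from h import *
for n in('top','scene'):
    z=np.load(n+'0.npz');P=z['P'];F=z['F'].astype(int)
    X,Y,Z=P[...,0],P[...,1],P[...,2]
    def rect(m,l):
        m=cv2.morphologyEx(m.astype(np.uint8),cv2.MORPH_OPEN,np.ones((3,3)))
        k,lab,st,_=cv2.connectedComponentsWithStats(m)
        i=1+np.argmax(st[1:,4]);q=P[lab==i]
        r=cv2.minAreaRect((q[:,:2]*1000).astype(np.float32))
        print(n,l,r,'z',np.median(q[:,2]),len(q));return lab==i
    near=(abs(X-.52)<.12)&(abs(Y-.24)<.12)
    cream=(F[...,0]>190)&(F[...,2]<F[...,0]-8)
    rect(near&cream&(Z>.008)&(Z<.024),'panel')
    blue=near&(F[...,2]>F[...,0]+90)&(F[...,2]>120)
    k,lab,st,_=cv2.connectedComponentsWithStats(blue.astype(np.uint8))
    for i in range(1,k):
        q=P[lab==i]; print('blue',len(q),q.mean(0).round(4), q[q[:,2]>.03].mean(0).round(4) if (q[:,2]>.03).any() else '', np.nanmax(q[:,2]).round(4))
    blk=near&(Z>.028)&(Z<.040)&(~blue); print('block',np.nanmean(P[blk],0).round(4),blk.sum())
    t=(abs(Z-.14)<.008)&(Y<-.0)
    m=rect(t,'dettop')
    hull=np.zeros(m.shape,np.uint8);cs,_=cv2.findContours(m.astype(np.uint8),cv2.RETR_CCOMP,cv2.CHAIN_APPROX_NONE)
    hs=cv2.findContours(m.astype(np.uint8),cv2.RETR_CCOMP,cv2.CHAIN_APPROX_NONE)
    for c,h in zip(hs[0],hs[1][0]):
        if h[3]>=0 and len(c)>60:
            q=P[c[:,0,1],c[:,0,0]];q=q[np.isfinite(q[:,0])]
            print('hole',cv2.minAreaRect((q[:,:2]*1000).astype(np.float32)),q.mean(0))
```

```text
top panel ((521.4417724609375, 243.60032653808594), (83.11417388916016, 139.0037841796875), 86.12120056152344) z 0.015147122186514483 2169
blue 28 [0.5621 0.2703 0.0417] [0.5621 0.2703 0.0417] 0.0464
blue 30 [0.5576 0.2107 0.0416] [0.5576 0.2107 0.0416] 0.0459
blue 30 [0.5627 0.2877 0.0073]  0.0112
blue 32 [0.5573 0.1947 0.0075]  0.0116
block [0.5601 0.2409 0.0347] 219
top dettop ((627.6983032226562, -210.56057739257812), (421.47320556640625, 262.6153869628906), 0.9600139260292053) z 0.14001405144370138 24679
hole ((545.5350952148438, -210.88088989257812), (146.33497619628906, 95.0456314086914), 1.2415367364883423) [ 0.54438622 -0.2110044   0.1372267 ]
hole ((754.5200805664062, -184.39295959472656), (68.69561004638672, 132.59091186523438), 18.176191329956055) [ 0.75380504 -0.18453808  0.14156917]
scene panel ((505.5943603515625, 241.89305114746094), (82.80712127685547, 114.22879028320312), 85.89432525634766) z 0.015336710705031509 944
blue 15 [0.5619 0.2088 0.0419] [0.5619 0.2088 0.0419] 0.0442
blue 17 [0.5567 0.1904 0.0058]  0.0107
blue 15 [0.5641 0.2683 0.0422] [0.5641 0.2683 0.0422] 0.0448
blue 21 [0.5646 0.2853 0.0075]  0.0128
blue 2 [0.6185 0.2983 0.0032]  0.0034
blue 2 [0.6172 0.3055 0.0036]  0.0052
blue 2 [0.6194 0.3133 0.003 ]  0.0033
block [0.5641 0.2382 0.0345] 158
scene dettop ((626.1336059570312, -213.4100799560547), (425.08203125, 264.3627624511719), 1.0651718378067017) z 0.14032422413242962 14139
hole ((742.5258178710938, -190.1722412109375), (82.0029067993164, 130.46449279785156), 18.738737106323242) [ 0.74290436 -0.18956396  0.14187947]
hole ((549.930908203125, -213.62527465820312), (156.6049346923828, 94.75833129882812), 0.7397603988647461) [ 0.54703765 -0.21531722  0.13725769]
```

{"fn": "drive_tool", "kwargs": {
  "deltas": [
    {"xyz": [0.57,-0.71,-0.2],"twist": [0,0,0.27],"jaw": 1},
    {"xyz": [0.57,-0.71,-0.2],"twist": [0,0,0.27],"jaw": 1},
    {"xyz": [0.57,-0.71,-0.2],"twist": [0,0,0.27],"jaw": 1},
    {"xyz": [0.57,-0.71,-0.2],"twist": [0,0,0.27],"jaw": 1},
    {"xyz": [0.57,-0.71,-0.2],"twist": [0,0,0.27],"jaw": 1},
    {"xyz": [0.57,-0.71,-0.2],"twist": [0,0,0.27],"jaw": 1},
    {"xyz": [0.57,-0.71,-0.2],"twist": [0,0,0.27],"jaw": 1},
    {"xyz": [0.57,-0.71,-0.2],"twist": [0,0,0.27],"jaw": 1},
    {"xyz": [0.57,-0.71,-0.2],"twist": [0,0,0.27],"jaw": 1},
    {"xyz": [0.57,-0.71,-0.2],"twist": [0,0,0.27],"jaw": 1},
    {"xyz": [0.57,-0.71,-0.2],"twist": [0,0,0.27],"jaw": 1},
    {"xyz": [0.57,-0.71,-0.2],"twist": [0,0,0.27],"jaw": 1}
  ],
  "grip_force": 60
}}

```text
t: 2.2
position: [0.5624, 0.2409, 0.1352]
orientation: [0.0, 0.034, 0.999, 0.0]
wrist_force: [-0.7, -0.4, 0.2]
gripper_width: 1.001
finger_force: 0.0
```

{"fn": "drive_tool", "kwargs": {
  "deltas": [
    {"xyz": [-0.02,0,-0.8],"twist": [0,0,0],"jaw": 1},
    {"xyz": [-0.02,0,-0.8],"twist": [0,0,0],"jaw": 1},
    {"xyz": [0,0,-0.7],"twist": [0,0,0],"jaw": 1},
    {"xyz": [0,0,-0.4],"twist": [0,0,0],"jaw": 1},
    {"xyz": [0,0,-0.25],"twist": [0,0,0],"jaw": 1},
    {"xyz": [0,0,0],"twist": [0,0,0],"jaw": 1}
  ]
}}

```text
t: 2.8
position: [0.5594, 0.2419, 0.0165]
orientation: [-0.001, 0.035, 0.999, -0.0]
wrist_force: [0.7, 0.4, -0.5]
gripper_width: 1.001
finger_force: 0.0
```

Run:
```python
from h import *
c=shot('scene');P=pts(c);F=c['frame']
cv2.imwrite('pics/g1.png',cv2.resize(F[200:320,290:450],None,fx=5,fy=5)[:,:,::-1])
```

```text
(no output)
```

View pics/g1.png

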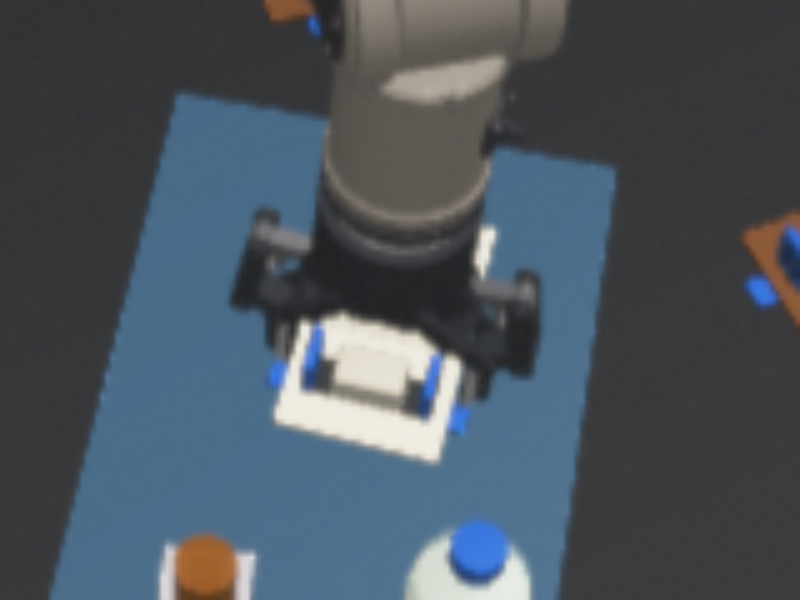

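The fingers straddle both blue tabs, at about (315,355) and (430,385) in the crop. I close them now.

{"fn": "drive_tool", "kwargs": {
  "deltas": [
    {"xyz": [0,0,0],"twist": [0,0,0],"jaw": -1},
    {"xyz": [0,0,0],"twist": [0,0,0],"jaw": -1},
    {"xyz": [0,0,0],"twist": [0,0,0],"jaw": -1},
    {"xyz": [0,0,0],"twist": [0,0,0],"jaw": -1},
    {"xyz": [0,0,0],"twist": [0,0,0],"jaw": -1},
    {"xyz": [0,0,0],"twist": [0,0,0],"jaw": -1},
    {"xyz": [0,0,0],"twist": [0,0,0],"jaw": -1},
    {"xyz": [0,0,0],"twist": [0,0,0],"jaw": -1}
  ],
  "grip_force": 70
}}

```text
t: 3.65
position: [0.5621, 0.241, 0.0208]
orientation: [0.002, 0.035, 0.999, 0.0]
wrist_force: [-2.6, -4.1, 13.9]
gripper_width: 0.521
finger_force: 70.2
```

{"fn": "drive_tool", "kwargs": {
  "deltas": [
    {"xyz": [0,0,0.15],"twist": [0,0,0],"jaw": -1},
    {"xyz": [0,0,0.4],"twist": [0,0,0],"jaw": -1},
    {"xyz": [0,0,0.6],"twist": [0,0,0],"jaw": -1},
    {"xyz": [0,0,0.8],"twist": [0,0,0],"jaw": -1},
    {"xyz": [0,0,0.8],"twist": [0,0,0],"jaw": -1},
    {"xyz": [0,0,0.6],"twist": [0,0,0],"jaw": -1},
    {"xyz": [0,0,0],"twist": [0,0,0],"jaw": -1}
  ]
}}

```text
t: 4.35
position: [0.5623, 0.2437, 0.1562]
orientation: [0.004, 0.035, 0.999, 0.002]
wrist_force: [1.4, 1.3, -1.9]
gripper_width: 0.514
finger_force: 72.7
```

Run:
```python
from h import *
s=bot.get_state();print(s['position'],s['orientation'],s['gripper_width'],s['wrist_force'],s['moment'])
c=shot('scene');np.savez('s2.npz',P=pts(c),F=c['frame']);a=c['frame'][160:320,290:450]
c=shot('top');np.savez('t2.npz',P=pts(c),F=c['frame']);b=c['frame'][180:340,190:350]
cv2.imwrite('pics/g2.png',cv2.resize(np.hstack([a,b]),(800,400))[:,:,::-1])
```

```text
[0.56234386 0.24368062 0.15615269] [0.00376206 0.03480288 0.99938409 0.00245858] 0.5144386931565393 [ 1.35034671  1.29902365 -1.92296226] [ 0.01734699 -0.07391005  0.02113936]
```

View pics/g2.png

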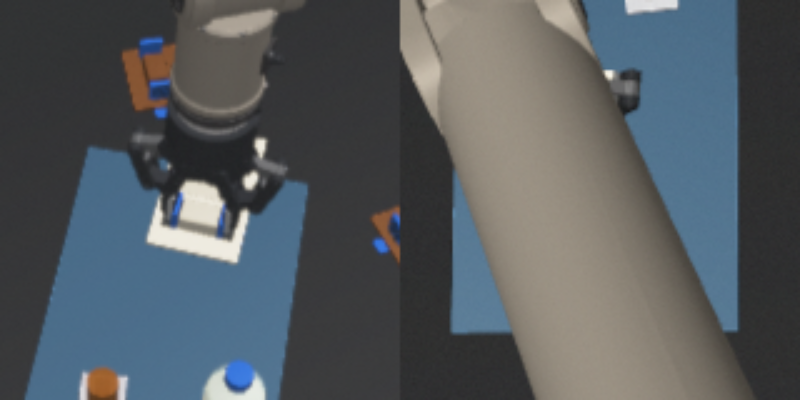

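The cover is lifted and the bolts are drawn in, with nothing blue sticking out past the panel edges. The arm hides it from the top camera, so I measure the in-hand pose with the scene camera.

```bash
cat > inhand.py <<'E'
from h import *
from scipy.spatial.transform import Rotation as R
def inhand(P,F,s,plot=None):
    q=s['orientation'];T=R.from_quat([q[1],q[2],q[3],q[0]])
    F=F.astype(int);L=T.inv().apply((P.reshape(-1,3)-s['position'])).reshape(P.shape)
    # cover-like frame: x'=-toolx? choose x' = component along world x
    M=T.as_matrix();sx=np.sign(M[0,0]);sy=-sx
    C=np.stack([sx*L[...,0],-sx*L[...,1],-L[...,2]],-1)  # cover axes, origin TCP
    cream=(F[...,0]>150)&(F[...,2]<F[...,0]-6)&(F[...,1]>F[...,0]-30)
    m=cream&(abs(C[...,2]+.003)<.02)&(abs(C[...,0])<.14)&(abs(C[...,1])<.06)
    p=C[m]
    for _ in range(5):
        A=np.c_[p[:,:2],np.ones(len(p))];k=np.linalg.lstsq(A,p[:,2],rcond=None)[0];r=p[:,2]-A@k
        p=p[abs(r)<max(.0025,2*np.median(abs(r)))]
    print('n',len(p),'slope x,y,z0',k.round(4),'x',np.percentile(p[:,0],[1,50,99]).round(4),'y',np.percentile(p[:,1],[1,50,99]).round(4))
    b=p[p[:,0]>p[:,0].max()-.012]
    print('rear strip y',np.percentile(b[:,1],[1,99]).round(4))
    q2=(p[:,:2]*1000).astype(np.float32);print(cv2.minAreaRect(q2),'sx',sx)
    # rear edge line fit & left/right edges
    for y0 in np.arange(-.035,.036,.0175):
        w=p[abs(p[:,1]-y0)<.009]
        if len(w):print('  y',round(y0,3),'xmax',w[:,0].max().round(4),len(w),end='')
    print()
E
python3 - <<'E'
from inhand import *
z=np.load('s2.npz');inhand(z['P'],z['F'],bot.get_state())
z=np.load('scene0.npz')
s=dict(orientation=[0,.03386,.99943,0],position=np.array([.5603,.2410,.0178]))
inhand(z['P'],z['F'],s)
E
```

```text
n 396 slope x,y,z0 [ 0.0043  0.009  -0.0015] x [-0.1033  0.0153  0.0338] y [-0.0401  0.0033  0.041 ]
rear strip y [-0.0394  0.0401]
((-35.4395751953125, 0.4513816833496094), (140.03439331054688, 82.23377990722656), 0.1270333081483841) sx -1.0
  y -0.035 xmax 0.0343 55  y -0.018 xmax 0.0338 80  y 0.0 xmax 0.0341 97  y 0.018 xmax 0.0345 60  y 0.035 xmax 0.0338 110
n 859 slope x,y,z0 [ 0.0098  0.0053 -0.0018] x [-0.1064 -0.0489  0.033 ] y [-0.043  -0.0015  0.0379]
rear strip y [-0.0382 -0.0364]
((11.066192626953125, -2.769481658935547), (250.52427673339844, 82.66852569580078), 0.04507710784673691) sx -1.0
  y -0.035 xmax 0.1364 190  y -0.018 xmax 0.0322 175  y 0.0 xmax 0.0334 191  y 0.018 xmax 0.0334 181  y 0.035 xmax 0.0329 140
```

Run:
```python
from h import *
for n in('top','scene'):
    z=np.load(n+'0.npz');P=z['P'];a=np.radians(1.0)
    o=np.array([.547,-.2125]);d=P[...,:2]-o
    x=(d[...,0]*np.cos(a)+d[...,1]*np.sin(a))*1e3;y=(-d[...,0]*np.sin(a)+d[...,1]*np.cos(a))*1e3
    t=(abs(P[...,2]-.1402)<.003)&(abs(x-80)<225)&(abs(y)<145)
    print(n,'zmed',np.median(P[...,2][t]))
    def edge(u,v,lo,hi,vals,w,f):
        r=[]
        for c in vals:
            m=t&(abs(v-c)<w)&(u>lo)&(u<hi)
            if m.sum()>3:r.append(f(u[m]))
        r=np.array(r);k=np.polyfit(vals[:len(r)],r,1);return np.median(r).round(1),'slope',k[0].round(4),'std',r.std().round(2)
    L=np.arange(-120,121,8);
    print('box front',edge(x,y,-150,-85,L,4,np.min),'back',edge(x,y,270,310,L,4,np.max))
    X=np.arange(-120,281,8)
    print('box right',edge(y,x,-145,-60,X,4,np.min),'left',edge(y,x,60,145,X,4,np.max))
    h=np.arange(-36,37,4);hx=np.arange(-56,57,4)
    print('hole front',edge(x,y,-120,-50,h,3,np.max),'back',edge(x,y,50,120,h,3,np.min))
    print('hole right',edge(y,x,-90,-25,hx,3,np.max),'left',edge(y,x,25,90,hx,3,np.min))
```

```text
top zmed 0.14008978131435523
box front (np.float64(-129.2), 'slope', np.float64(0.0028), 'std', np.float64(0.54)) back (np.float64(289.8), 'slope', np.float64(-0.0009), 'std', np.float64(0.65))
box right (np.float64(-128.7), 'slope', np.float64(0.0013), 'std', np.float64(0.68)) left (np.float64(131.2), 'slope', np.float64(0.0004), 'std', np.float64(0.42))
hole front (np.float64(-73.3), 'slope', np.float64(-0.0738), 'std', np.float64(4.51)) back (np.float64(65.2), 'slope', np.float64(0.0021), 'std', np.float64(3.48))
hole right (np.float64(-42.5), 'slope', np.float64(-0.0588), 'std', np.float64(3.5)) left (np.float64(46.3), 'slope', np.float64(0.0484), 'std', np.float64(2.8))
scene zmed 0.14032022175438463
box front (np.float64(-129.6), 'slope', np.float64(0.0047), 'std', np.float64(0.97)) back (np.float64(290.9), 'slope', np.float64(0.0019), 'std', np.float64(0.41))
box right (np.float64(-131.6), 'slope', np.float64(0.0002), 'std', np.float64(0.86)) left (np.float64(128.7), 'slope', np.float64(0.0004), 'std', np.float64(0.61))
hole front (np.float64(-71.2), 'slope', np.float64(-0.0033), 'std', np.float64(1.02)) back (np.float64(68.8), 'slope', np.float64(0.0344), 'std', np.float64(2.44))
hole right (np.float64(-44.7), 'slope', np.float64(-0.0513), 'std', np.float64(3.82)) left (np.float64(43.6), 'slope', np.float64(0.0158), 'std', np.float64(2.35))
```

```bash
cat > plan.py <<'E'
from h import *
from scipy.spatial.transform import Rotation as R
SEAT=np.array([.5476,-.2142]);YAW=np.radians(1.03);OFF=np.array([35.6,-.45,13.6])
def plan(tip,th,y=0,seat=None,off=None,yaw=None):
    """tip x,z of lip end middle in detector mm; th rear-up pitch rad"""
    seat=SEAT if seat is None else seat;off=OFF if off is None else np.array(off);yaw=YAW if yaw is None else yaw
    Rc=R.from_euler('z',yaw)*R.from_euler('y',-th)
    Rt=R.from_matrix(Rc.as_matrix()@np.diag([-1.,1,-1]))
    D=R.from_euler('z',yaw)
    p=D.apply([tip[0]/1e3,y/1e3,0])+[seat[0],seat[1],tip[1]/1e3]
    tcp=p+Rc.apply((off-[-84,0,3])/1e3)
    s=bot.get_state();q=s['orientation'];c=R.from_quat([q[1],q[2],q[3],q[0]])
    w=(Rt*c.inv()).as_rotvec()
    dp=tcp-s['position']
    print('t',round(s['t'],2),'tcp',tcp.round(4),'now',s['position'].round(4),'units xyz',(dp/.04).round(3),'twist',(w/.12).round(3),'F',s['wrist_force'].round(1),'w',round(s['gripper_width'],3))
def tipnow(seat=None,off=None,yaw=None):
    seat=SEAT if seat is None else seat;off=OFF if off is None else np.array(off);yaw=YAW if yaw is None else yaw
    s=bot.get_state();q=s['orientation'];c=R.from_quat([q[1],q[2],q[3],q[0]])
    Rc=R.from_matrix(c.as_matrix()@np.diag([-1.,1,-1]))
    Rd=R.from_euler('z',yaw).inv()*Rc
    for nm,pt in(('tip',[-84,0,3]),('rear',[70,0,12])):
        w=s['position']+Rc.apply((np.array(pt)-off)/1e3)-[seat[0],seat[1],0]
        print(nm,(R.from_euler('z',yaw).inv().apply(w)*1e3).round(1),end=' ')
    e=Rd.as_euler('zyx');print('yaw,pitch_up,roll',e[0].round(4),(-e[1]).round(4),e[2].round(4))
E
python3 -c "
from plan import *
plan((-68,195),.35)"
```

```text
t 4.45 tcp [ 0.5883 -0.2139  0.246 ] now [0.5596 0.2423 0.1517] units xyz [  0.719 -11.406   2.357] twist [-0.082 -2.914  0.721] F [ 0.  -0.3 -2.6] w 0.516
```

{"fn": "drive_tool", "kwargs": {
  "deltas": [
    {"xyz": [0.06,-0.4,0.8],"twist": [0,0,0.06],"jaw": -1},
    {"xyz": [0.06,-0.8,0.8],"twist": [0,0,0.06],"jaw": -1},
    {"xyz": [0.06,-1,0.6],"twist": [0,0,0.06],"jaw": -1},
    {"xyz": [0.06,-1,0.2],"twist": [0,-0.3,0.06],"jaw": -1},
    {"xyz": [0.06,-1,0],"twist": [0,-0.4,0.06],"jaw": -1},
    {"xyz": [0.06,-1,0],"twist": [0,-0.4,0.06],"jaw": -1},
    {"xyz": [0.06,-1,0],"twist": [0,-0.4,0.06],"jaw": -1},
    {"xyz": [0.06,-1,0],"twist": [0,-0.4,0.06],"jaw": -1},
    {"xyz": [0.06,-1,0],"twist": [0,-0.4,0.06],"jaw": -1},
    {"xyz": [0.06,-1,0],"twist": [0,-0.3,0.06],"jaw": -1},
    {"xyz": [0.06,-1,0],"twist": [0,-0.2,0.06],"jaw": -1},
    {"xyz": [0.06,-0.8,0],"twist": [0,-0.1,0.06],"jaw": -1}
  ]
}}

```text
t: 5.65
position: [0.5863, -0.2002, 0.2448]
orientation: [0.171, -0.007, 0.985, 0.005]
wrist_force: [0.3, 0.4, -2.5]
gripper_width: 0.515
finger_force: 72.7
```

{"fn": "drive_tool", "kwargs": {
  "deltas": [
    {"xyz": [0,-0.43,0],"twist": [0,0,0],"jaw": -1},
    {"xyz": [0,0,0],"twist": [0,0,0],"jaw": -1},
    {"xyz": [0,0,0],"twist": [0,0,0],"jaw": -1},
    {"xyz": [0,0,0],"twist": [0,0,0],"jaw": -1}
  ]
}}

```text
t: 6.05
position: [0.5885, -0.2128, 0.2461]
orientation: [0.172, -0.01, 0.985, 0.006]
wrist_force: [0.2, -0.1, -2.0]
gripper_width: 0.514
finger_force: 72.6
```

```bash
sed -i 's/35.6,-.45,13.6/38.1,.9,18/' plan.py
python3 - <<'E'
from plan import *
from inhand import inhand
s=bot.get_state();print(s['t'],s['position'],s['joint_vel'].round(3),s['wrist_force'])
c=shot('scene');np.savez('s3.npz',P=pts(c),F=c['frame'],pos=s['position'],q=s['orientation']);inhand(pts(c),c['frame'],s)
a=c['frame'][140:300,90:290]
cv2.imwrite('pics/g3.png',cv2.resize(a,None,fx=4,fy=3.6)[:576,:,::-1])
tipnow();plan((-68,195),.35)
E
```

```text
6.05 [ 0.58846083 -0.21282949  0.24609311] [-0.006 -0.007  0.002 -0.006  0.003 -0.002  0.003] [ 0.19650703 -0.12336123 -1.97991911]
n 616 slope x,y,z0 [-0.0053 -0.004  -0.0057] x [-0.1068 -0.0395  0.0318] y [-0.0417  0.0181  0.0414]
rear strip y [-0.0405  0.0407]
((-38.15702819824219, 0.035930633544921875), (145.34298706054688, 85.85890197753906), 1.0108387470245361) sx -1.0
  y -0.035 xmax 0.0329 112  y -0.018 xmax 0.0329 86  y 0.0 xmax 0.0346 55  y 0.018 xmax 0.0333 153  y 0.035 xmax 0.0315 220
tip [-68.7  -0.2 190.9] rear [ 73.1  -0.3 251.7] yaw,pitch_up,roll 0.0035 0.3464 0.0092
t 6.1 tcp [ 0.5891 -0.2126  0.251 ] now [ 0.5887 -0.2129  0.2465] units xyz [0.011 0.008 0.111] twist [-0.066 -0.031 -0.027] F [ 0.  -0.2 -2.8] w 0.51
```

View pics/g3.png

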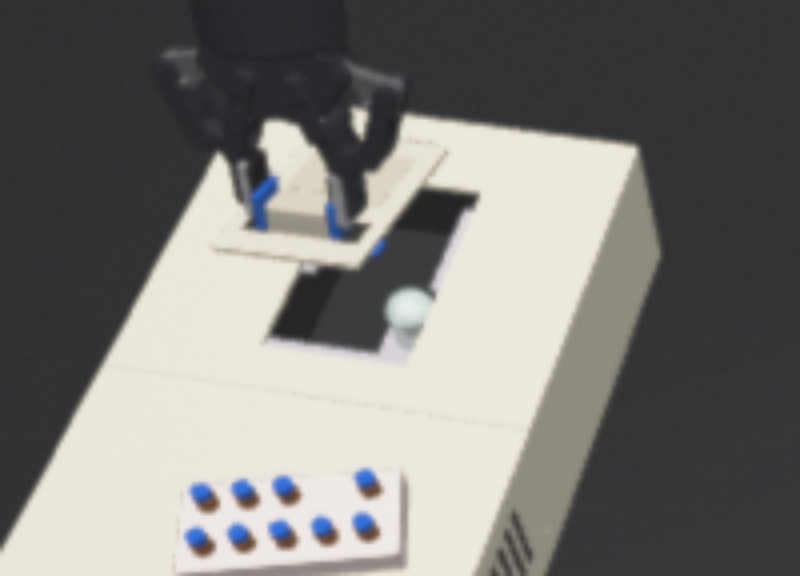

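```bash
sed -i 's/38.1,.9,18/38.1,.3,18/' plan.py
python3 - <<'E'
from plan import *
z=np.load('s3.npz');q=z['q'];T=R.from_quat([q[1],q[2],q[3],q[0]])
P=z['P'];F=z['F'].astype(int);L=T.inv().apply(P.reshape(-1,3)-z['pos']).reshape(P.shape)*1e3
C=L*[-1,1,-1]
b=(F[...,2]>F[...,0]+60)&(np.abs(C).max(-1)<90)
k,lab,st,_=cv2.connectedComponentsWithStats(b.astype(np.uint8),connectivity=8)
for i in range(1,k):
    p=C[lab==i]; print(len(p),p.mean(0).round(1),'y',p[:,1].min().round(1),p[:,1].max().round(1),'x',p[:,0].min().round(1),p[:,0].max().round(1),'z',p[:,2].min().round(1),p[:,2].max().round(1))
plan((-68.5,150),.35)
plan((-68.5,129),.35)
plan((-80.5,129),.35)
E
```

```text
45 [  6.  -20.9  15. ] y -24.5 -17.4 x -9.8 17.1 z -2.3 22.7
22 [11.8 21.7 10.5] y 17.1 24.9 x 8.3 15.8 z -1.5 22.0
8 [  0.5  40.6 -13.9] y 39.5 41.5 x -8.6 9.4 z -16.7 -11.8
t 6.1 tcp [ 0.5886 -0.2132  0.206 ] now [ 0.5887 -0.2129  0.2465] units xyz [-1.000e-03 -7.000e-03 -1.014e+00] twist [-0.066 -0.031 -0.027] F [ 0.  -0.2 -2.8] w 0.51
t 6.1 tcp [ 0.5886 -0.2132  0.185 ] now [ 0.5887 -0.2129  0.2465] units xyz [-1.000e-03 -7.000e-03 -1.539e+00] twist [-0.066 -0.031 -0.027] F [ 0.  -0.2 -2.8] w 0.51
t 6.1 tcp [ 0.5766 -0.2134  0.185 ] now [ 0.5887 -0.2129  0.2465] units xyz [-0.301 -0.013 -1.539] twist [-0.066 -0.031 -0.027] F [ 0.  -0.2 -2.8] w 0.51
```

Both tabs are fully in, with their outer faces at ±25 mm. I lower the lip into the opening just behind the ledge.

{"fn": "drive_tool", "kwargs": {
  "deltas": [
    {"xyz": [0,0,-0.3],"twist": [-0.03,-0.03,-0.02],"jaw": -1},
    {"xyz": [0,0,-0.4],"twist": [-0.03,0,0],"jaw": -1},
    {"xyz": [0,0,-0.3],"twist": [0,0,0],"jaw": -1},
    {"xyz": [0,0,-0.2],"twist": [0,0,0],"jaw": -1},
    {"xyz": [0,0,-0.2],"twist": [0,0,0],"jaw": -1},
    {"xyz": [0,0,-0.14],"twist": [0,0,0],"jaw": -1},
    {"xyz": [0,0,0],"twist": [0,0,0],"jaw": -1},
    {"xyz": [0,0,0],"twist": [0,0,0],"jaw": -1}
  ]
}}

```text
t: 6.9
position: [0.5887, -0.2151, 0.1858]
orientation: [0.175, -0.008, 0.985, 0.001]
wrist_force: [0.2, 0.9, -1.7]
gripper_width: 0.515
finger_force: 72.5
```

Run:
```python
from plan import *
from inhand import inhand
tipnow();plan((-68.5,129),.35);plan((-80.5,129),.35)
s=bot.get_state()
c=shot('scene');inhand(pts(c),c['frame'],s);a=c['frame'][140:300,90:290]
t=shot('top')['frame'][170:290,440:560]
cv2.imwrite('pics/g4.png',np.hstack([cv2.resize(a,(480,384)),cv2.resize(t,(320,384))])[:,:,::-1])
```

```text
tip [-68.4  -1.6 129.7] rear [ 73.1  -2.  191.2] yaw,pitch_up,roll -0.0026 0.3513 -0.0008
t 6.9 tcp [ 0.5886 -0.2132  0.185 ] now [ 0.5887 -0.2151  0.1858] units xyz [-0.001  0.047 -0.021] twist [-0.001  0.011  0.02 ] F [ 0.2  0.9 -1.7] w 0.515
t 6.9 tcp [ 0.5766 -0.2134  0.185 ] now [ 0.5887 -0.2151  0.1858] units xyz [-0.301  0.042 -0.021] twist [-0.001  0.011  0.02 ] F [ 0.2  0.9 -1.7] w 0.515
n 647 slope x,y,z0 [-0.0121  0.0014 -0.0061] x [-0.1299 -0.0407  0.0328] y [-0.042   0.0186  0.0567]
rear strip y [-0.0404  0.0405]
((-52.21839141845703, 3.3528900146484375), (97.72039031982422, 177.66580200195312), 83.20956420898438) sx -1.0
  y -0.035 xmax 0.0334 118  y -0.018 xmax 0.0322 102  y 0.0 xmax 0.0324 54  y 0.018 xmax 0.0342 139  y 0.035 xmax 0.0341 221
```

View pics/g4.png

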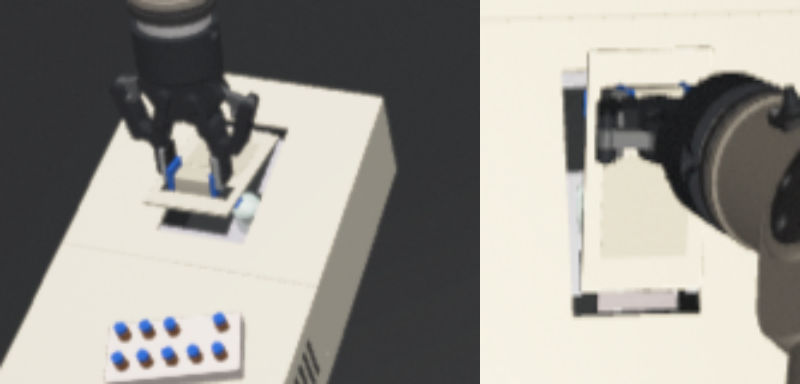

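The lip sits inside the opening with its front end just behind the ledge edge, at about (638,300) in the top crop. It is about 1 mm right of centre. I correct y, then slide forward under the ledge.

{"fn": "drive_tool", "kwargs": {
  "deltas": [
    {"xyz": [0,0.04,-0.02],"twist": [0,0,0.02],"jaw": -1},
    {"xyz": [0,0,0],"twist": [0,0,0],"jaw": -1},
    {"xyz": [-0.08,0,0],"twist": [0,0,0],"jaw": -1},
    {"xyz": [-0.08,0,0],"twist": [0,0,0],"jaw": -1},
    {"xyz": [-0.08,0,0],"twist": [0,0,0],"jaw": -1},
    {"xyz": [-0.06,0,0],"twist": [0,0,0],"jaw": -1},
    {"xyz": [0,0,0],"twist": [0,0,0],"jaw": -1},
    {"xyz": [0,0,0],"twist": [0,0,0],"jaw": -1}
  ]
}}

```text
t: 7.8
position: [0.5767, -0.2136, 0.185]
orientation: [0.175, -0.009, 0.985, 0.001]
wrist_force: [1.6, -0.8, -1.8]
gripper_width: 0.512
finger_force: 72.6
```

Run:
```python
from plan import *
tipnow()
for a in(((-80.5,129),.35),((-82,129.5),.25),((-83.5,130),.15),((-84,130.5),.08),((-84,131),0)): plan(*a)
```

```text
tip [-80.4  -0.3 128.9] rear [ 61.1  -0.2 190.4] yaw,pitch_up,roll 0.0002 0.3516 -0.0004
t 7.8 tcp [ 0.5766 -0.2134  0.185 ] now [ 0.5767 -0.2136  0.185 ] units xyz [-0.     0.006 -0.002] twist [ 0.004  0.014 -0.002] F [ 1.6 -0.8 -1.8] w 0.512
t 7.8 tcp [ 0.5802 -0.2133  0.1742] now [ 0.5767 -0.2136  0.185 ] units xyz [ 0.088  0.008 -0.27 ] twist [-0.011  0.847 -0.002] F [ 1.6 -0.8 -1.8] w 0.512
t 7.8 tcp [ 0.5826 -0.2133  0.1631] now [ 0.5767 -0.2136  0.185 ] units xyz [ 0.148  0.009 -0.549] twist [-0.026  1.68  -0.002] F [ 1.6 -0.8 -1.8] w 0.512
t 7.8 tcp [ 0.5841 -0.2132  0.1552] now [ 0.5767 -0.2136  0.185 ] units xyz [ 0.186  0.009 -0.746] twist [-3.700e-02  2.263e+00 -2.000e-03] F [ 1.6 -0.8 -1.8] w 0.512
t 7.8 tcp [ 0.5857 -0.2132  0.146 ] now [ 0.5767 -0.2136  0.185 ] units xyz [ 0.226  0.01  -0.976] twist [-4.90e-02  2.93e+00 -2.00e-03] F [ 1.6 -0.8 -1.8] w 0.512
```

{"fn": "drive_tool", "kwargs": {
  "deltas": [
    {"xyz": [0.04,0,-0.13],"twist": [0,0.42,0],"jaw": -1},
    {"xyz": [0.04,0,-0.14],"twist": [-0.01,0.42,0],"jaw": -1},
    {"xyz": [0.04,0,-0.14],"twist": [-0.01,0.42,0],"jaw": -1},
    {"xyz": [0.03,0.01,-0.14],"twist": [-0.01,0.42,0],"jaw": -1},
    {"xyz": [0,0,0],"twist": [0,0,0],"jaw": -1},
    {"xyz": [0,0,0],"twist": [0,0,0],"jaw": -1},
    {"xyz": [0,0,0],"twist": [0,0,0],"jaw": -1}
  ]
}}

```text
t: 8.5
position: [0.5821, -0.2135, 0.1631]
orientation: [0.075, -0.009, 0.997, 0.0]
wrist_force: [-0.7, 0.3, -3.0]
gripper_width: 0.519
finger_force: 72.7
```

Run:
```python
from plan import *
from inhand import inhand
tipnow()
for a in(((-83.5,130),.15),((-84,130.5),.08),((-84,131),0)): plan(*a)
s=bot.get_state();c=shot('scene');inhand(pts(c),c['frame'],s);a=c['frame'][140:300,90:290]
t=shot('top')['frame'][170:290,440:560]
cv2.imwrite('pics/g5.png',np.hstack([cv2.resize(a,(480,384)),cv2.resize(t,(320,384))])[:,:,::-1])
```

```text
tip [-83.9  -0.2 130. ] rear [ 67.   -0.3 161.9] yaw,pitch_up,roll -0.0005 0.1503 -0.0004
t 8.5 tcp [ 0.5826 -0.2133  0.1631] now [ 0.5821 -0.2135  0.1631] units xyz [0.011 0.006 0.   ] twist [0.003 0.003 0.004] F [-0.7  0.3 -3. ] w 0.519
t 8.5 tcp [ 0.5841 -0.2132  0.1552] now [ 0.5821 -0.2135  0.1631] units xyz [ 0.049  0.007 -0.197] twist [-0.008  0.586  0.004] F [-0.7  0.3 -3. ] w 0.519
t 8.5 tcp [ 0.5857 -0.2132  0.146 ] now [ 0.5821 -0.2135  0.1631] units xyz [ 0.089  0.008 -0.427] twist [-0.02   1.253  0.004] F [-0.7  0.3 -3. ] w 0.519
n 741 slope x,y,z0 [-0.0147 -0.0136 -0.006 ] x [-0.1394 -0.0502  0.0313] y [-0.0408  0.0214  0.0578]
rear strip y [-0.0412  0.0414]
((-53.26835632324219, 7.1532135009765625), (99.89644622802734, 176.92210388183594), 87.40116119384766) sx -1.0
  y -0.035 xmax 0.0332 90  y -0.018 xmax 0.0326 115  y 0.0 xmax 0.0335 97  y 0.018 xmax 0.0317 130  y 0.035 xmax 0.0317 263
```

View pics/g5.png

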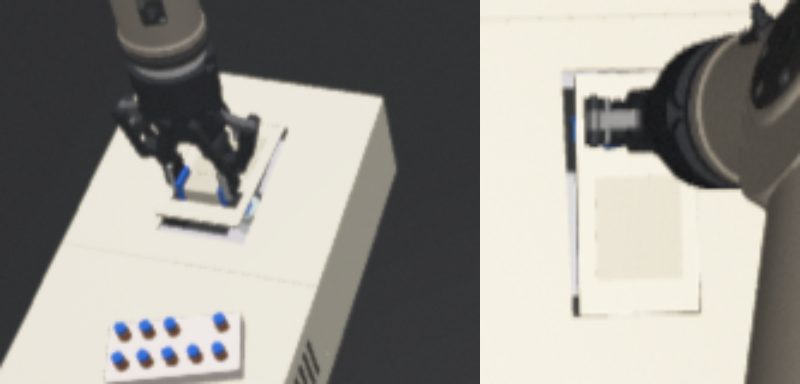

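Run:
```python
from h import *
c=shot('top');g=c['frame'].mean(-1).astype(int);np.savez('t5.npz',P=pts(c),F=c['frame'])
for r in(250,255,258,261,264,265,266,267,268,269): print(r,g[r,470:484],g[r,516:528])
P=pts(c);print(P[258,470:484,2].round(3),P[258,516:528,2].round(3));print(P[258,474],P[258,524])
```

```text
250 [237 237 237 234 223 223 175 239 241 240 239 239 239 235] [236 237 237 237 237 241 236 234 235 234 235 235]
255 [237 237 237 237 223 222 179 235 239 240 239 239 239 218] [236 237 237 237 236 241 227 234 234 235 234 235]
258 [236 237 237 236 226 224 177 232 239 240 239 239 239 239] [238 237 237 237 238 241 193 230 235 235 235 234]
261 [237 237 236 238 230 223 202 217 238 239 239 239 239 239] [237 237 237 236 237 242 197 231 234 234 235 235]
264 [237 237 237 237 174  79  69 194 237 240 239 239 239 239] [237 236 237 237 236 236 174 229 235 234 235 234]
265 [237 236 236 237 173  81  66 193 237 239 239 239 239 239] [237 237 237 236 236 237 174 230 235 235 235 235]
266 [237 236 237 237 174  82  67 187 236 239 239 239 239 239] [239 239 239 238 239 239 162 229 235 235 235 234]
267 [237 237 237 237 200  92  66 183 236 242 242 242 242 242] [171 169 170 169 170 171 168 230 235 235 234 235]
268 [237 237 237 237 211 118  94 152 206 212 213 214 214 199] [209 211 210 209 210 211 222 234 235 234 235 235]
269 [237 238 237 237 230 216 215 218 224 224 226 225 225 219] [235 235 236 235 235 236 235 235 236 235 235 235]
[0.139 0.139 0.143 0.138 0.133 0.137 0.136 0.143 0.146 0.142 0.148 0.142
 0.145 0.144] [0.142 0.146 0.144 0.143 0.145 0.146 0.14  0.142 0.141 0.142 0.139 0.143]
[ 0.49319754 -0.16996464  0.13316813] [ 0.49197885 -0.26121274  0.1406949 ]
```

{"fn": "drive_tool", "kwargs": {
  "deltas": [
    {"xyz": [0.01,0.03,0],"twist": [0,0,0],"jaw": -1},
    {"xyz": [0.02,0.01,-0.1],"twist": [0,0.29,0],"jaw": -1},
    {"xyz": [0.02,0,-0.1],"twist": [-0.01,0.29,0],"jaw": -1},
    {"xyz": [0,0,0],"twist": [0,0,0],"jaw": -1},
    {"xyz": [0.01,0,-0.08],"twist": [0,0.22,0],"jaw": -1},
    {"xyz": [0.01,0,-0.08],"twist": [-0.01,0.22,0],"jaw": -1},
    {"xyz": [0.01,0,-0.08],"twist": [0,0.22,0],"jaw": -1},
    {"xyz": [0,0,0],"twist": [0,0,0],"jaw": -1},
    {"xyz": [0,0,0],"twist": [0,0,0],"jaw": -1}
  ]
}}

```text
t: 9.55
position: [0.5858, -0.2118, 0.1463]
orientation: [-0.0, -0.009, 1.0, 0.0]
wrist_force: [-2.8, 1.3, 5.3]
gripper_width: 0.515
finger_force: 73.2
```

Run:
```python
from plan import *
tipnow();plan((-84,131),0)
s=bot.get_state();c=shot('scene');P=pts(c)
a=c['frame'][140:300,90:290]
t=shot('top')['frame'][170:290,440:560]
cv2.imwrite('pics/g6.png',np.hstack([cv2.resize(a,(480,384)),cv2.resize(t,(320,384))])[:,:,::-1])
d=P-[SEAT[0],SEAT[1],0];cy,sy=np.cos(YAW),np.sin(YAW)
x=d[...,0]*cy+d[...,1]*sy;y=-d[...,0]*sy+d[...,1]*cy;Z=P[...,2]
for n,xl,yl in(('rear strip',(.055,.068),(-.038,.038)),('behind',(.085,.11),(-.05,.05)),('mid left',(-.04,0),(.03,.04)),('skin left',(-.04,.04),(.055,.08))):
    m=(x>xl[0])&(x<xl[1])&(y>yl[0])&(y<yl[1]);print(n,m.sum(),(np.nanmedian(Z[m])*1e3).round(2))
```

```text
tip [-83.8   1.4 131.3] rear [ 70.2   1.5 140.3] yaw,pitch_up,roll 0.0004 -0.0005 0.0001
t 9.55 tcp [ 0.5857 -0.2132  0.146 ] now [ 0.5858 -0.2118  0.1463] units xyz [-0.003 -0.036 -0.007] twist [-0.001 -0.004 -0.004] F [-2.8  1.3  5.3] w 0.515
rear strip 1217 396.0
behind 588 141.67
mid left 198 565.82
skin left 1484 527.74
```

View pics/g6.png

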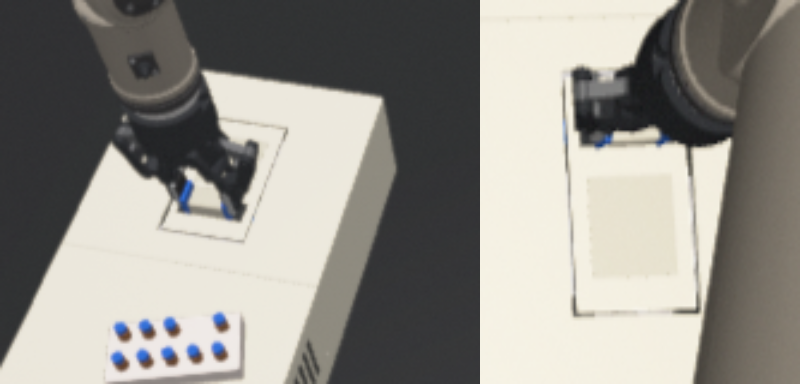

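The panel is flush with an even gap all round, and the wrist reads about 7 N of seat reaction. I press lightly and open.

{"fn": "drive_tool", "kwargs": {
  "deltas": [
    {"xyz": [0,0,-0.04],"twist": [0,0,0],"jaw": -1},
    {"xyz": [0,0,0],"twist": [0,0,0],"jaw": -1},
    {"xyz": [0,0,-0.02],"twist": [0,0,0],"jaw": 0.3},
    {"xyz": [0,0,-0.02],"twist": [0,0,0],"jaw": 0.6},
    {"xyz": [0,0,0],"twist": [0,0,0],"jaw": 1},
    {"xyz": [0,0,0],"twist": [0,0,0],"jaw": 1},
    {"xyz": [0,0,0],"twist": [0,0,0],"jaw": 1},
    {"xyz": [0,0,0],"twist": [0,0,0],"jaw": 1}
  ]
}}

```text
t: 10.45
position: [0.5859, -0.2116, 0.1421]
orientation: [0.0, -0.009, 1.0, -0.0]
wrist_force: [0.2, 0.3, 1.1]
gripper_width: 1.003
finger_force: 0.0
```

Now I retreat straight up, then back toward +y so the cameras can see the cover.

{"fn": "drive_tool", "kwargs": {
  "deltas": [
    {"xyz": [0,0,0.3],"twist": [0,0,0],"jaw": 1},
    {"xyz": [0,0,0.8],"twist": [0,0,0],"jaw": 1},
    {"xyz": [0,0,0.9],"twist": [0,0,0],"jaw": 1},
    {"xyz": [0,0,0.9],"twist": [0,0,0],"jaw": 1},
    {"xyz": [0,0.9,0.5],"twist": [0,0,0],"jaw": 1},
    {"xyz": [-0.3,0.9,0],"twist": [0,0,0],"jaw": 1},
    {"xyz": [-0.3,0.9,0],"twist": [0,0,0],"jaw": 1},
    {"xyz": [-0.3,0.9,0],"twist": [0,0,0],"jaw": 1},
    {"xyz": [-0.3,0.9,0],"twist": [0,0,0],"jaw": 1},
    {"xyz": [-0.3,0.9,0],"twist": [0,0,0],"jaw": 1},
    {"xyz": [0,0.5,0],"twist": [0,0,0],"jaw": 1},
    {"xyz": [0,0,0],"twist": [0,0,0],"jaw": 1}
  ]
}}

```text
t: 11.65
position: [0.5257, 0.0284, 0.2792]
orientation: [0.001, -0.012, 1.0, 0.001]
wrist_force: [0.8, -0.4, 0.9]
gripper_width: 0.997
finger_force: 0.0
```

Run:
```python
from plan import *
for n in('top','scene'):
    c=shot(n);P=pts(c);F=c['frame'].astype(int)
    if n=='top': t=c['frame'][170:290,440:560]
    else: a=c['frame'][140:300,90:290]
    d=P-[SEAT[0],SEAT[1],0];cy,sy=np.cos(YAW),np.sin(YAW)
    x=d[...,0]*cy+d[...,1]*sy;y=-d[...,0]*sy+d[...,1]*cy;Z=P[...,2]
    for l,xl,yl in(('rear strip',(.057,.067),(-.036,.036)),('behind',(.085,.11),(-.05,.05)),('front',(-.066,-.05),(-.036,.036)),('skin front',(-.12,-.08),(-.04,.04)),('left',(-.04,0),(.03,.039)),('right',(-.04,0),(-.039,-.03))):
        m=(x>xl[0])&(x<xl[1])&(y>yl[0])&(y<yl[1]);print(n,l,m.sum(),(np.nanmedian(Z[m])*1e3).round(2),end='; ')
    print()
    b=(F[...,2]>F[...,0]+60)&(abs(x-.04)<.05)&(abs(y)<.07)
    k,lab,st,_=cv2.connectedComponentsWithStats(b.astype(np.uint8),connectivity=8)
    for i in range(1,k):
        p=np.stack([x,y,Z],-1)[lab==i]*1e3;print('blue',len(p),p.mean(0).round(1),'y',p[:,1].min().round(1),p[:,1].max().round(1))
cv2.imwrite('pics/g7.png',np.hstack([cv2.resize(a,(480,384)),cv2.resize(t,(320,384))])[:,:,::-1])
```

```text
top rear strip 198 140.01; top behind 670 140.12; top front 341 140.05; top skin front 926 140.3; top left 103 140.25; top right 95 140.36; 
blue 105 [ 38.9 -27.  155.1] y -61.5 -21.2
blue 53 [ 36.1  34.2 162.6] y 23.0 37.6
scene rear strip 101 140.54; scene behind 394 140.21; scene front 145 140.85; scene skin front 392 140.59; scene left 51 140.91; scene right 47 140.42; 
blue 61 [ 41.6 -27.4 159. ] y -46.6 -23.2
blue 39 [ 42.2  32.6 163.4] y 19.1 35.5
blue 1 [ 46.3 -45.7 133.6] y -45.7 -45.7
```

View pics/g7.png

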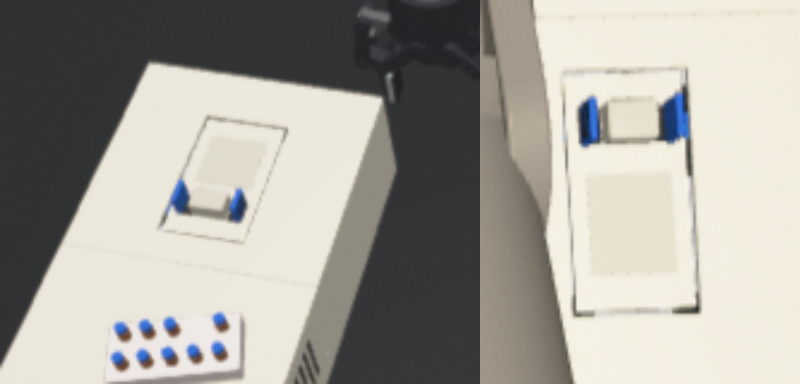

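The cover is flush at z 140 mm all round. The tab centres are 60 mm apart, which is the full sprung-out distance, so both latches are out. The gripper is clear, so I hand in.

```bash
python3 -c "
from rig import bot
print(bot.finish_job())"
```

```text
the job is handed in; nothing more can be done
None
```

The cover is back on the lamp opening, hooked at the front and flush with the top, with both latches sprung out by camera measurement; I handed the job in at about 12 s, and no verdict came back.

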